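Draw the blue pattern board from the leaning stack

ROBOT

A 6-joint arm with a two-finger parallel gripper is mounted at the origin on a cart in front of the work surface, level with it; the furniture and walls round the work are solid. World frame = base frame: x ahead of the robot, y to its left, z up, the work surface at z = 0. Lengths are in mm, angles in rad, forces in N, time in s.
With the tool pointing down it reaches from about 300 to 775 mm from the base axis. Payload 14.6 kg.
Tool frame: the origin (TCP) lies at the very end of the fingers, on their centre line; the grasp point (between the pads) lies 19 mm behind it; z points along the fingers, y is the line along which they close (so a half turn about z gives the same grasp; the last joint's range is limited). The gripper opens to 94 mm and grips with 3 to 60 N. Pads are 16 mm wide; open, the fingers measure 119 mm over their backs; the gripper's body (75 mm by 177 mm) begins 78 mm behind the grasp point.
Start: joints at [-1.356, 0.3, 1.521, -0, 1.321, -0.067], TCP at [152.94, -528.298, 205.446] pointing down, gripper open.
Joint ranges: [-3.03, 3.03], [-0.79, 2.21], [0.23, 2.52], [-1.04, 4.18], [0, 3.07], [-2.55, 2.55]. Speed limits (rad/s): [2.22, 2.22, 2.57, 3.14, 3.14, 3.14].

INTERFACE

Orientations are given as a unit quaternion [x, y, z, w].
In Python, from plant import ctrl gives the robot as it stands.
- The arm moves only by the tool move_arm, never from a script. Its argument "plan" is a list of rows, each a list of 3 entries, a list of its own where there are three numbers: the shift along the tool's x, y, z normalised to -1 to 1, where 1 is 1 m, then the turn, a rotation vector about the tool's x, y, z normalised to -1 to 1, where 1 is pi/2 rad, then the gripper command: -1 is fully open, 1 is shut, values between are in proportion. In form: [[[x, y, z], [wx, wy, wz], claw], ...]. A call has 1 to 5 rows; each row is the pose to reach, as a shift and turn from the pose commanded when the call began, along the tool's axes at that moment; what a row does not reach only later rows make up. A row lasts 1/8 s, in which the tool goes at most 62.5 mm and 10.7 degrees, less where a joint would pass 70% of its speed; a pose out of reach is approached as far as the arm can. A call with a number of a shift or a turn outside -1 to 1 is refused whole. A call with a gripper value outside its range is refused whole. The fingers move at their own pace and stop on an object; "newtons" is the grip in N (left out, the last holds). Time passes only in rows, so rows that repeat a pose let the fingers close. It gives the time, the measured TCP pose, the force, the opening and the grip force at its end, in the units of the state.
- ctrl.observe(): the state, without advancing time (a new reading comes with each control period).
- ctrl.read_camera(name): name is "scene" or "top" or "wrist"; returns the picture (400x640x3 uint8, red, green, blue); there is no depth.
- ctrl.calibration(name): a dict with "fx", "fy", "cx", "cy" (pixels), "world_to_cam" (4x4, takes a point from world to camera coordinates). Camera axes: x right, y down, z forward; pixel columns grow to the right and rows downward; lengths in mm; the calibration is good to about 2 mm. A picture is of the moment at which its call begins: read the wrist's pose just before it. calibration takes no time and is no camera call; for the wrist camera it gives the pose at the moment of the call.
- ctrl.finish_job(): hands the job in; it is judged then, once.
Trained networks look in the newest picture that a camera, given by its name, has taken for a name from the list of things; names that differ only in an ending like _2 or _b are one class to them, and where a whole thing is asked for, a point or a joint stands for the part that bears it (a point fixed in the world has none). Each returns a list of dicts, best first, with "confidence" (0 to 1); they miss things now and then, are a little off and sometimes report something else, mostly with a low value. They report only what shows in the picture. A call takes as long as a camera call.
- ctrl.recognise(camera, thing): "rect" ([left, top, right, bottom] in pixels, round what is visible of it).
- ctrl.place_of(camera, thing): "position" ([column, row] in pixels: a listed point, or the origin of a listed thing).
The state is a dict: "time": time; "qpos": joint angles; "joint_vel": joint speeds; "joint_efforts": joint torques, N m; "tool_pos": TCP position; "tcp_rot": TCP orientation; "wrist_force": force on the tool from outside, world axes, zero at the start; "moment": the same for the moment, N m; "width": finger opening in mm; "grip_force": force on a finger pad.
Only numpy, scipy, OpenCV 4.12 (cv2) and the standard library are available. Lean on these libraries where they do the work, as an engineer would, in place of code of your own. Each camera call takes 0.05 s, during which the arm holds its last target. There are 200 camera calls.

TASK

Three coloured pattern boards lean in a stack in the wooden rack. Draw the blue one up out of the stack by its tab, along its lean, without toppling the other two, which stay leaning in the rack, and stand it in the empty grey stand: foot in the tray, centred and square, leaning back against the stand's back plate. Let go of it there.

Things in the scene. Friction and masses are not known exactly. Their poses are not given: they have to be found in the camera images.
- board_blue: blue board, 120 g, 150 wide, 85 high, 8 thick; tab in mid-width, 28 wide, 8 thick, 45 above the top edge (130 in all). Origin: middle of the bottom face; x through the thickness, y along the width, z up the face to the tab. Starts leaning back 15 degrees in the fixed rack, front, middle or back of the stack, touching its neighbours. Drawn along its z it slides free; a vertical pull pushes boards in front over.
- board_yellow: yellow board, same size and axes as the blue; its tab's centre is 52 mm towards -y from mid-width. Stays in the rack. The rack's back plate ends below the boards' top edges, so all tabs are free at front and back; its front lip is 24 mm high.
- board_red: red board, same size and axes as the blue; its tab's centre is 52 mm towards +y from mid-width. Stays in the rack. When the blue board is out, boards in front of it sink back by about its thickness.
- stand: grey stand, fixed, base 130x190. Origin: centre of underside on the bench; x to its back, y along its width, z up. Level black tray floor at z=12, from the front lip (x=-12, 9 thick, top z=24) to the foot of the back plate (x=20). Back plate 120 wide, leans back 15 degrees, top 63 above the floor. A board flat against it: origin at x=16, z=13, its z axis leaning 15 degrees to +x. All in mm.

How it is judged:
By the outcome, as a careful person would: the job done as asked, in the order asked, and still so for the second after the job is handed in, with the robot touching nothing.
It also fails if it takes over 48 s, if anything falls off the work surface, if the arm or the gripper's body presses on something with over 40 N, if the wrist force passes 120 N, or if a joint passes its speed limit or range.

## Working session

There is one attempt and no reset: what is moved stays moved. The work goes in short steps, Python scripts to look and compute and a tool call to move; the robot and the scene stay as the last step left them, time stands still between calls to the robot, and variables do not carry over. Pictures are saved under pics/ and viewed, at most 10 in all, crops included, and the job is handed in when it is done.

Besides the shell and the picture viewer there is one more tool, called by a JSON object that holds its "api" and its "payload". move_arm: Moves the arm, as the interface text tells. Its arguments: {"type":"object","properties":{"plan":{"type":"array","items":{"type":"array"}},"newtons":{"type":"number"}},"required":["plan"]}

```bash
mkdir -p pics; ls; cat > h.py <<'E'
import numpy as np, cv2, json
from scipy.spatial.transform import Rotation as R
from plant import ctrl
def save(name,fn):
    im=ctrl.read_camera(name); cv2.imwrite('pics/'+fn,im[:,:,::-1]); return im
def ray(cal,u,v):
    T=np.array(cal['world_to_cam']); d=np.array([(u-cal['cx'])/cal['fx'],(v-cal['cy'])/cal['fy'],1])
    return -T[:3,:3].T@T[:3,3], T[:3,:3].T@d
def proj(cal,P):
    T=np.array(cal['world_to_cam']); p=np.atleast_2d(P)@T[:3,:3].T+T[:3,3]
    return np.c_[cal['fx']*p[:,0]/p[:,2]+cal['cx'],cal['fy']*p[:,1]/p[:,2]+cal['cy']]
E
python3 - <<'E'
from h import *
ims=[save('scene','s1.png'),save('top','t1.png')]
for n in('scene','top'):
    c=ctrl.calibration(n);o,d=ray(c,320,200);print(n,c['fx'],o.round(),(d).round(2))
    for t in('board_blue','board_yellow','board_red','stand'):
        print(t,ctrl.place_of(n,t)[:1],ctrl.recognise(n,t)[:1])
print(ctrl.observe())
E
```

```text
pics
scene 391.9110247150458 [-137. -619.  435.] [ 0.68  0.59 -0.44]
board_blue [] [{'rect': [271.2, 142.9, 294.1, 196.9], 'confidence': 0.67}]
board_yellow [] [{'rect': [278.5, 143.8, 294.6, 195.2], 'confidence': 0.7}]
board_red [{'position': [264.9, 193.0], 'confidence': 0.67}] [{'rect': [246.5, 138.4, 289.7, 199.4], 'confidence': 0.71}]
stand [{'position': [372.8, 255.1], 'confidence': 0.76}] [{'rect': [320.5, 206.1, 438.0, 294.2], 'confidence': 0.91}]
top 513.0825817138867 [ 263. -130. 1138.] [ 0.16  0.02 -0.99]
board_blue [] [{'rect': [211.1, 154.3, 268.7, 187.8], 'confidence': 0.73}]
board_yellow [] [{'rect': [206.5, 161.2, 259.0, 176.3], 'confidence': 0.74}]
board_red [{'position': [235.2, 194.2], 'confidence': 0.74}] [{'rect': [192.6, 160.5, 266.5, 198.7], 'confidence': 0.88}]
stand [{'position': [398.4, 208.0], 'confidence': 0.77}] [{'rect': [355.6, 172.8, 448.4, 242.9], 'confidence': 0.83}]
{'time': 0.9, 'qpos': array([-1.35560141e+00,  2.99891409e-01,  1.52100131e+00,  1.49737555e-06,
        1.32071469e+00, -6.65968445e-02]), 'joint_vel': array([ 4.02383788e-05,  8.22293620e-04,  1.90833650e-03,  3.24513058e-04,
       -3.45323363e-04, -1.39589134e-03]), 'joint_efforts': array([ 8.60084492e-04, -5.31662035e+01, -3.52915907e+01,  7.08220038e-02,
        2.12036324e-02, -3.70463067e-05]), 'tool_pos': array([ 152.93865073, -528.29367764,  205.44974188]), 'tcp_rot': array([ 9.90090611e-01,  1.40429989e-01,  1.75772353e-07, -7.41080210e-06]), 'wrist_force': array([-0.68199558,  0.31396506,  0.07646617]), 'moment': array([0.0265854 , 0.04146288, 0.04661081]), 'grip_force': 0.0, 'width': 93.95086796920502}
```

View pics/s1.png

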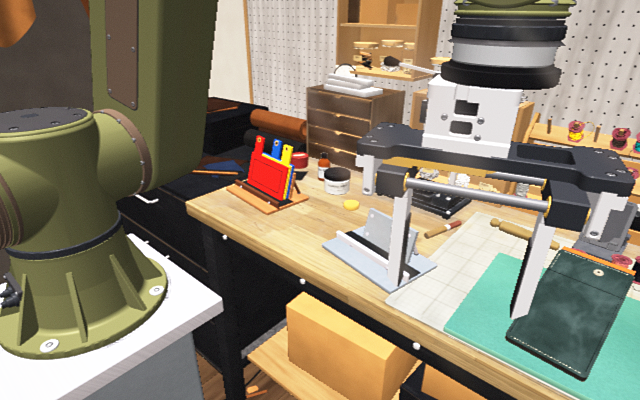

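View pics/t1.png

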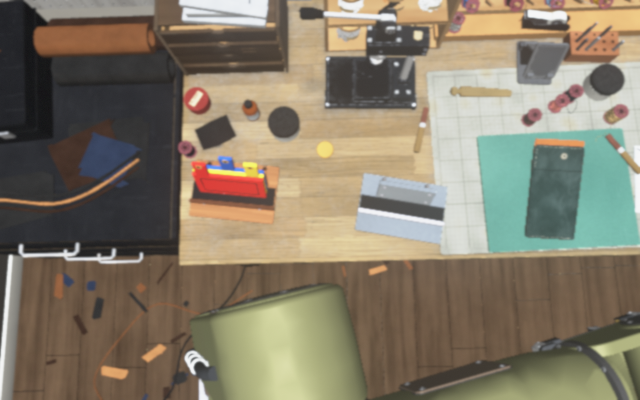

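The scene and top pictures show the rack with red in front (top image about (232,180)), the blue tab at (227,162), the yellow tab at (250,168), and the empty stand at (402,208). Next I'll zoom in for the edges.

```bash
python3 - <<'E'
from h import *
t=cv2.imread('pics/t1.png');s=cv2.imread('pics/s1.png')
a=cv2.resize(t[145:230,180:290],None,fx=7,fy=7,interpolation=cv2.INTER_CUBIC)[:590]
cv2.imwrite('pics/tc.png',a)
b=cv2.resize(t[165:250,345:455],None,fx=7,fy=7,interpolation=cv2.INTER_CUBIC)[:590]
cv2.imwrite('pics/tc2.png',b)
c=ctrl.calibration('top')
for n,u,v,z in(('red foot',235,194,13),('stand',398.4,208,0),('stand rect',402,208,0)):
    o,d=ray(c,u,v);print(n,(o+d*(z-o[2])/d[2]).round(1))
E
```

```text
red foot [461.   81.9  13. ]
stand [ 422.1 -282.     0. ]
stand rect [ 421.9 -290.     0. ]
```

View pics/tc.png

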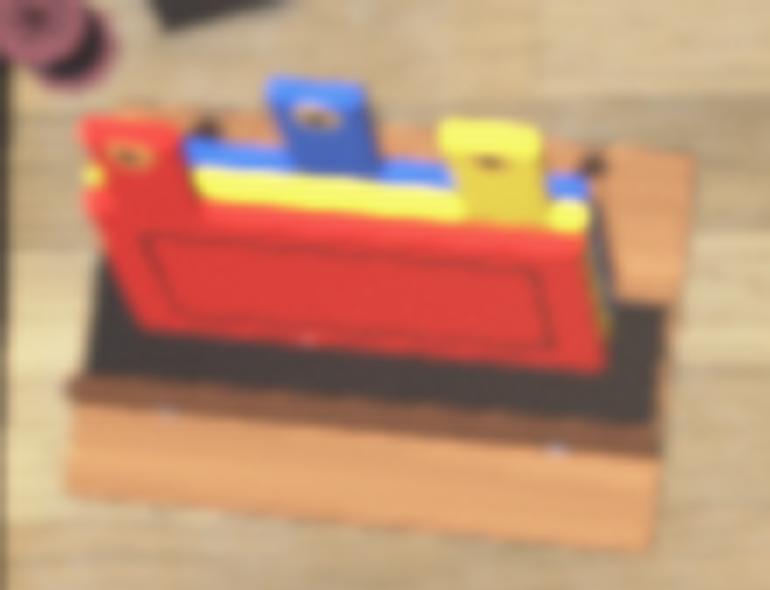

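View pics/tc2.png

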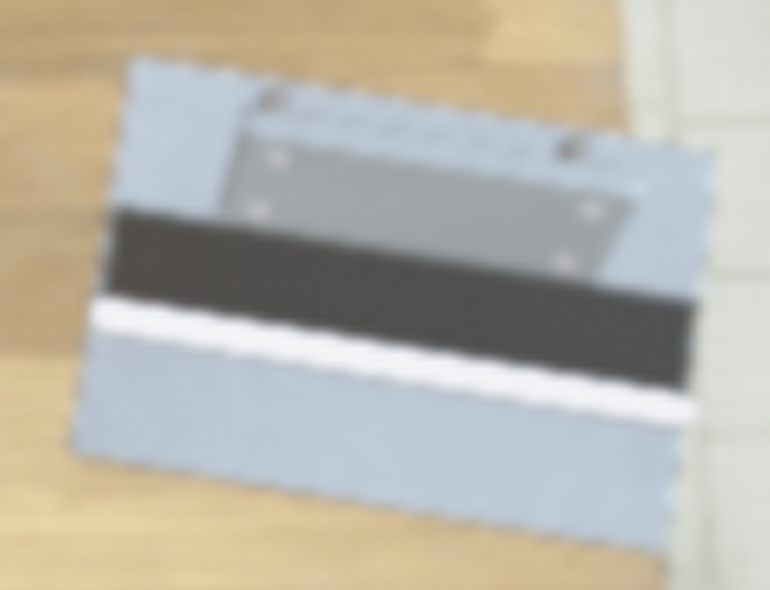

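The crops show the order from front to back as red, yellow, blue, so blue is at the back. Red's bottom edge runs from crop (140,328) to (605,370), and the blue tab top is at (275,85)-(365,95). The stand's tray back edge runs from (117,208) to (697,300). Next I'll fit the poses.

```bash
cat > fit.py <<'E'
from h import *
from scipy.optimize import least_squares
c=ctrl.calibration('top')
L=np.deg2rad(15)
def bp(p): # pose of board: x,y,z,yaw -> origin, R
    Rm=R.from_euler('z',p[3])*R.from_euler('y',L); return np.array(p[:3]),Rm.as_matrix()
px=lambda q,u0,v0:(np.array(q)+.5)/7-.5+[u0,v0]
if __name__=='__main__':
    # red: front face x=-4 ; blue offset 16 along x (at floor 16.56)
    q=px([(140,328),(605,370),(588,238),(100,205),(268,100),(365,108),(440,146),(540,152),(80,138)],180,145)
    red=[(-4,75,0),(-4,-75,0),(-4,-75,85),(-4,75,85)]
    def res(p):
        o,Rm=bp(p); y=Rm@np.array([1,0,0]); f=np.array([np.cos(p[3]),np.sin(p[3]),0])
        P=[o+Rm@np.array(a) for a in red]
        P+=[o+f*16.56+Rm@np.array(a) for a in[(-4,14,130),(-4,-14,130)]]
        P+=[o+f*8.28+Rm@np.array(a) for a in[(-4,-38,130),(-4,-66,130)]]
        P+=[o+Rm@np.array((-4,66,130))]
        return np.r_[(proj(c,P)-q).ravel(),(p[2]-13)/2]
    r=least_squares(res,[461,82,13,-.08],loss='soft_l1');p=r.x
    print('red',p.round(2),r.fun[:-1].reshape(-1,2).round(1).tolist())
    f=np.array([np.cos(p[3]),np.sin(p[3]),0]);print('blue origin',(p[:3]+16.56*f).round(1))
    # stand: base corners z=h, floor/plate line
    q=px([(133,60),(715,152),(665,550),(75,450),(117,208),(697,300),(92,298),(695,398),(92,325),(693,425),(215,215),(600,285)],345,165)
    def rs(p):
        a,h,xl=p[2],p[3],p[4]
        m=[(65,95,h),(65,-95,h),(-65,-95,h),(-65,95,h),(20,95,12),(20,-95,12),(xl,95,24),(xl,-95,24),(xl-9,95,24),(xl-9,-95,24),(20,60,12),(20,-60,12)]
        P=R.from_euler('z',a).apply(m)+[p[0],p[1],0]
        return (proj(c,P)-q).ravel()
    r=least_squares(rs,[422,-285,-.15,10,-12],loss='soft_l1');print('stand',r.x.round(2),r.fun.reshape(-1,2).round(1).tolist())
E
python3 fit.py
```

```text
red [ 4.641e+02  8.479e+01  1.287e+01 -1.200e-01] [[0.7, -0.2], [0.7, -0.1], [-0.6, 2.0], [-2.1, 0.2], [-0.1, -0.2], [-0.2, -0.1], [0.5, -0.5], [0.0, -0.1], [0.1, 0.1]]
blue origin [480.5  82.8  12.9]
stand [ 4.1920e+02 -2.8632e+02 -1.9000e-01  1.2260e+01 -1.4440e+01] [[-0.5, -0.0], [1.2, 0.6], [0.7, 1.7], [-1.4, 1.4], [-1.3, -1.6], [1.1, -0.7], [0.1, -0.1], [0.5, -0.0], [-0.6, 0.0], [0.3, 0.2], [0.3, -0.1], [-0.9, -1.2]]
```

```bash
cat > go.py <<'E'
from h import *
import sys
# pose file: origin x y z yaw ; TCP expressed in board frame (bx,by,bz)
def target(pose,off):
    Rb=(R.from_euler('z',pose[3])*R.from_euler('y',np.deg2rad(15))).as_matrix()
    return np.array(pose[:3])+Rb@np.array(off), R.from_matrix(np.c_[Rb[:,1],Rb[:,0],-Rb[:,2]])
def step(pose,off):
    t,Rt=target(pose,off); s=ctrl.observe(); Rc=R.from_quat(s['tcp_rot'])
    sh=Rc.inv().apply(t-s['tool_pos'])/1000; rv=(Rc.inv()*Rt).as_rotvec()/(np.pi/2)
    print('shift',sh.round(4).tolist(),'turn',rv.round(4).tolist(),'tgt',t.round(1),'tcp',s['tool_pos'].round(1),'t',round(s['time'],2),'w',round(s['width'],1),'F',s['wrist_force'].round(1),s['grip_force'])
if __name__=='__main__':
    a=[float(v) for v in sys.argv[1:]]; step(a[:4],a[4:7])
E
python3 go.py 480.5 82.8 13 -.12 0 0 250
```

```text
shift [0.5441, -0.4706, -0.049] turn [0.1472, -0.0974, -0.7398] tgt [544.7  75.1 254.5] tcp [ 152.9 -528.3  205.4] t 0.9 w 94.0 F [-0.7  0.3  0.1] 0.0
```

{"api": "move_arm", "payload": {"plan": [[[0.544, -0.471, -0.049], [0.147, -0.097, -0.74], 0.15], [[0.544, -0.471, -0.049], [0.147, -0.097, -0.74], 0.15], [[0.544, -0.471, -0.049], [0.147, -0.097, -0.74], 0.15], [[0.544, -0.471, -0.049], [0.147, -0.097, -0.74], 0.15], [[0.544, -0.471, -0.049], [0.147, -0.097, -0.74], 0.15]]}}

```text
time: 1.52
tool_pos: [323.3, -265.0, 227.1]
tcp_rot: [0.82, 0.563, -0.07, -0.078]
wrist_force: [-0.2, -0.7, -0.2]
width: 47.4
grip_force: 0.0
```

```bash
python3 go.py 480.5 82.8 13 -.12 0 0 250
```

```text
shift [0.3959, 0.0757, -0.0545] turn [0.0317, -0.0204, -0.1556] tgt [544.7  75.1 254.5] tcp [ 323.3 -265.   227.1] t 1.52 w 47.4 F [-0.2 -0.7 -0.2] 0.0
```

```bash
python3 - <<'E'
from h import *
c=ctrl.calibration('wrist');im=save('wrist','w1.png')
c2=ctrl.calibration('wrist');print(ctrl.place_of('wrist','stand')[:1])
json.dump({k:np.array(v).tolist() for k,v in c2.items()},open('w1.json','w'))
print(np.abs(np.array(c['world_to_cam'])-c2['world_to_cam']).max())
E
python3 go.py 480.5 82.8 13 -.12 0 0 250
```

```text
[{'position': [431.8, 162.4], 'confidence': 0.61}]
1.1719250691663774
shift [0.3925, 0.0772, -0.0543] turn [0.0321, -0.0199, -0.1516] tgt [544.7  75.1 254.5] tcp [ 325.4 -262.7  227.2] t 1.62 w 40.9 F [-0.1  0.3 -0.4] 0.0
```

View pics/w1.png

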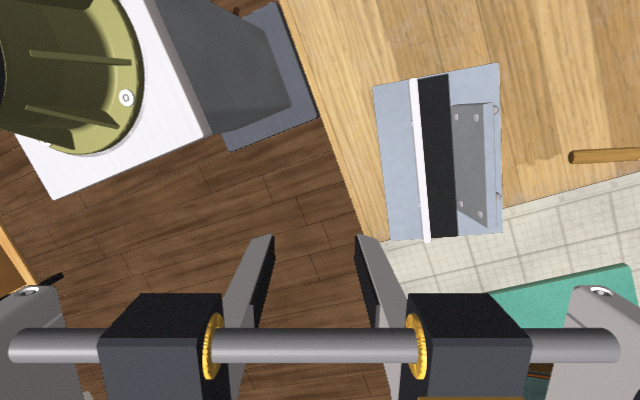

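The wrist view shows the stand clear: base corners at (374,86), (499,63), (503,234) and (391,241), and the lip from (411,78) to (429,242). I'll use these as a cross-check after moving on.

{"api": "move_arm", "payload": {"plan": [[[0.392, 0.077, -0.054], [0.032, -0.02, -0.152], 0.15], [[0.392, 0.077, -0.054], [0.032, -0.02, -0.152], 0.15], [[0.392, 0.077, -0.054], [0.032, -0.02, -0.152], 0.15], [[0.392, 0.077, -0.054], [0.032, -0.02, -0.152], 0.15], [[0.392, 0.077, -0.054], [0.032, -0.02, -0.152], 0.15]]}}

```text
time: 2.25
tool_pos: [496.4, -5.8, 247.6]
tcp_rot: [0.746, 0.653, -0.086, -0.098]
wrist_force: [1.0, -0.7, 0.9]
width: 40.3
grip_force: 0.0
```

```bash
python3 - <<'E'
from h import *
from scipy.optimize import least_squares
c=json.load(open('w1.json'))
q=np.array([(499,63),(503,234),(391,241),(374,86),(447,74),(458,238),(417,78),(429.5,242),(410,79),(423,243)])
def rs(p):
    a,xl=p[2],p[3];h=12
    m=[(65,95,h),(65,-95,h),(-65,-95,h),(-65,95,h),(20,95,12),(20,-95,12),(xl,95,24),(xl,-95,24),(xl-9,95,24),(xl-9,-95,24)]
    return (proj(c,R.from_euler('z',a).apply(m)+[p[0],p[1],0])-q).ravel()
r=least_squares(rs,[420,-286,-.18,-12]);print('stand',r.x.round(3),r.fun.reshape(-1,2).round(1).tolist())
E
python3 go.py 480.5 82.8 13 -.12 0 0 250
```

```text
stand [ 4.24722e+02 -2.80381e+02 -1.84000e-01 -1.52850e+01] [[-0.1, -0.6], [-1.3, 1.1], [-2.7, 1.7], [-4.0, 0.4], [4.5, -2.8], [2.4, -0.1], [0.5, -0.9], [1.2, 2.0], [-1.5, -0.3], [-0.1, 1.6]]
shift [0.0865, 0.0342, -0.0163] turn [0.0004, -0.0014, -0.0077] tgt [544.7  75.1 254.5] tcp [496.4  -5.8 247.6] t 2.25 w 40.3 F [ 1.  -0.7  0.9] 0.0
```

{"api": "move_arm", "payload": {"plan": [[[0.0865, 0.034, -0.016], [0, 0, -0.008], 0.15], [[0.0865, 0.034, -0.016], [0, 0, -0.008], 0.15], [[0.0865, 0.034, -0.016], [0, 0, -0.008], 0.15], [[0.0865, 0.034, -0.016], [0, 0, -0.008], 0.15]]}}

```text
time: 2.75
tool_pos: [543.2, 72.8, 253.8]
tcp_rot: [0.742, 0.658, -0.086, -0.098]
wrist_force: [0.7, 0.1, 0.3]
width: 40.4
grip_force: 0.0
```

```bash
python3 - <<'E'
from h import *
c=ctrl.calibration('wrist');im=save('wrist','w2.png')
json.dump({k:np.array(v).tolist() for k,v in c.items()},open('w2.json','w'))
print(ctrl.recognise('wrist','board_blue'))
E
python3 go.py 480.5 82.8 13 -.12 0 0 250
```

```text
[{'rect': [310.3, 108.9, 316.3, 246.4], 'confidence': 0.62}]
shift [0.0026, 0.0011, -0.0007] turn [0.0001, -0.0015, -0.0001] tgt [544.7  75.1 254.5] tcp [543.2  72.6 254.1] t 2.85 w 40.1 F [-0.2 -1.  -0.2] 0.0
```

View pics/w2.png

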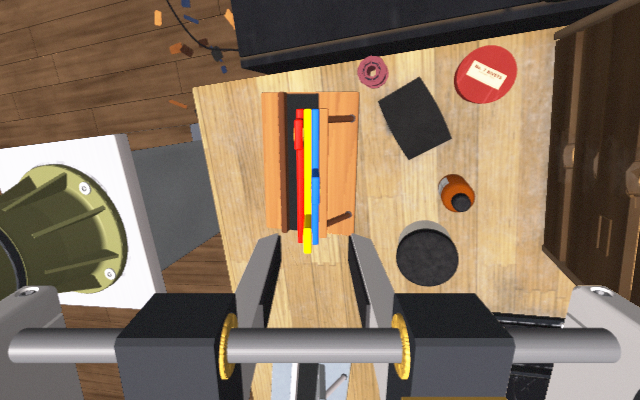

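The wrist view is aligned with the boards. Blue is a thin strip at columns 311-319, rows 109-246, with its tab near row 200. I'll zoom in.

```bash
python3 - <<'E'
import cv2,sys
from h import *
t=cv2.imread('pics/w2.png')
cv2.imwrite('pics/w2c.png',cv2.resize(t[95:265,255:365],None,fx=3.5,fy=3.5,interpolation=cv2.INTER_CUBIC))
c=json.load(open('w2.json'))
# predicted points for blue fit
o=np.array([480.5,82.8,13]);Rb=(R.from_euler('z',-.12)*R.from_euler('y',np.deg2rad(15))).as_matrix()
for z,y in((85,75),(85,-75),(130,14),(130,-14)):
    print(y,z,proj(c,[o+Rb@np.array((x,y,z)) for x in(-4,4)]).round(1).tolist())
hsv=cv2.cvtColor(t,cv2.COLOR_BGR2HSV);m=cv2.inRange(hsv,(100,120,80),(120,255,255));m[:,:290]=0;m[:,340:]=0
for v in range(104,252,4):
    u=np.flatnonzero(m[v]);print(v,(u.min(),u.max()) if len(u) else '',end='; ')
E
```

```text
75 85 [[310.3, 110.0], [318.2, 110.0]]
-75 85 [[310.7, 246.2], [317.7, 246.2]]
14 130 [[310.0, 178.2], [318.5, 178.2]]
-14 130 [[310.0, 206.8], [318.4, 206.8]]
104 ; 108 (np.int64(313), np.int64(316)); 112 (np.int64(312), np.int64(318)); 116 (np.int64(312), np.int64(318)); 120 (np.int64(312), np.int64(318)); 124 (np.int64(312), np.int64(318)); 128 (np.int64(312), np.int64(318)); 132 (np.int64(312), np.int64(318)); 136 (np.int64(312), np.int64(318)); 140 (np.int64(312), np.int64(318)); 144 (np.int64(312), np.int64(318)); 148 (np.int64(312), np.int64(318)); 152 (np.int64(312), np.int64(318)); 156 (np.int64(312), np.int64(318)); 160 (np.int64(312), np.int64(318)); 164 (np.int64(312), np.int64(318)); 168 (np.int64(312), np.int64(318)); 172 (np.int64(312), np.int64(318)); 176 (np.int64(312), np.int64(318)); 180 (np.int64(312), np.int64(318)); 184 (np.int64(312), np.int64(318)); 188 (np.int64(312), np.int64(318)); 192 (np.int64(312), np.int64(318)); 196 (np.int64(312), np.int64(318)); 200 (np.int64(312), np.int64(318)); 204 (np.int64(312), np.int64(318)); 208 (np.int64(312), np.int64(317)); 212 (np.int64(312), np.int64(317)); 216 (np.int64(312), np.int64(317)); 220 (np.int64(312), np.int64(317)); 224 (np.int64(312), np.int64(317)); 228 (np.int64(312), np.int64(317)); 232 (np.int64(312), np.int64(317)); 236 (np.int64(313), np.int64(317)); 240 (np.int64(313), np.int64(317)); 244 (np.int64(313), np.int64(316)); 248 ;
```

View pics/w2c.png

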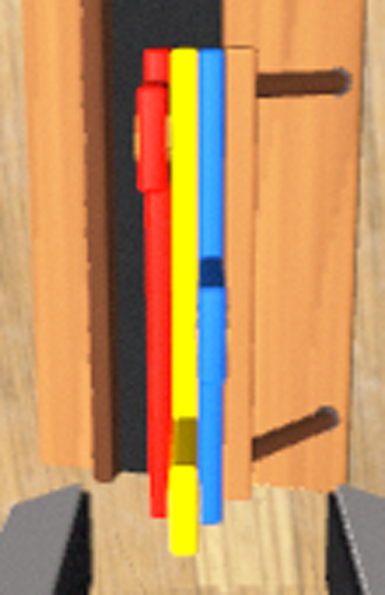

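```bash
python3 go.py 480.5 82.8 13 -.12 0.7 0 95
```

```text
shift [0.0022, 0.0018, 0.1543] turn [0.0001, -0.0015, -0.0001] tgt [505.6  79.8 104.6] tcp [543.2  72.6 254.1] t 2.85 w 40.1 F [-0.2 -1.  -0.2] 0.0
```

{"api": "move_arm", "payload": {"plan": [[[0.002, 0.0018, 0.06], [0, 0, 0], 0.3], [[0.002, 0.0018, 0.12], [0, 0, 0], 0.3], [[0.002, 0.0018, 0.154], [0, 0, 0], 0.3], [[0.002, 0.0018, 0.154], [0, 0, 0], 0.3], [[0.002, 0.0018, 0.154], [0, 0, 0], 0.3]]}}

```text
time: 3.48
tool_pos: [506.9, 80.2, 106.5]
tcp_rot: [0.742, 0.658, -0.085, -0.098]
wrist_force: [0.5, 0.1, 0.3]
width: 33.1
grip_force: 0.0
```

```bash
python3 go.py 480.5 82.8 13 -.12 0.7 0 95
```

```text
shift [-0.0006, -0.0008, 0.0022] turn [0.0017, -0.0017, 0.0005] tgt [505.6  79.8 104.6] tcp [506.9  80.2 106.5] t 3.48 w 33.1 F [0.5 0.1 0.3] 0.0
```

{"api": "move_arm", "payload": {"plan": [[[0, -0.0008, 0.001], [0, 0, 0], 0.6], [[0, -0.0008, 0.001], [0, 0, 0], 1], [[0, -0.0008, 0.001], [0, 0, 0], 1], [[0, -0.0008, 0.001], [0, 0, 0], 1]], "newtons": 25}}

```text
time: 3.98
tool_pos: [504.6, 80.8, 104.4]
tcp_rot: [0.741, 0.658, -0.086, -0.099]
wrist_force: [-2.2, 0.2, 5.3]
width: 8.1
grip_force: 25.0
```

```bash
python3 go.py 480.5 82.8 13 -.12 0.7 0 95
```

```text
shift [-0.0009, 0.001, -0.0004] turn [-0.0004, -0.0013, 0.0009] tgt [505.6  79.8 104.6] tcp [504.6  80.8 104.4] t 3.98 w 8.1 F [-2.2  0.2  5.3] 24.988973736763
```

{"api": "move_arm", "payload": {"plan": [[[0, 0, -0.006], [0, 0, 0], 1], [[0, 0, -0.014], [0, 0, 0], 1], [[0, 0, -0.024], [0, 0, 0], 1], [[0, 0, -0.036], [0, 0, 0], 1], [[0, 0, -0.048], [0, 0, 0], 1]]}}

```text
time: 4.6
tool_pos: [517.3, 79.1, 151.3]
tcp_rot: [0.741, 0.658, -0.086, -0.098]
wrist_force: [-3.5, 0.3, -2.1]
width: 8.2
grip_force: 25.0
```

```bash
python3 - <<'E'
from h import *
a=save('scene','s2.png')[120:220,220:320];b=save('top','t2.png')[140:225,180:285]
f=lambda x:cv2.resize(x,(390,390),interpolation=cv2.INTER_CUBIC)
cv2.imwrite('pics/c2.png',np.hstack([f(a),f(b)])[:,:,::-1])
E
python3 go.py 480.5 82.8 13 -.12 0.7 0 240
```

```text
shift [-0.0006, 0.0007, -0.096] turn [0.0011, -0.0016, 0.001] tgt [542.8  75.3 244.6] tcp [517.8  79.2 152. ] t 4.7 w 8.0 F [-5.6  0.5  4.2] 24.99328851699829
```

View pics/c2.png

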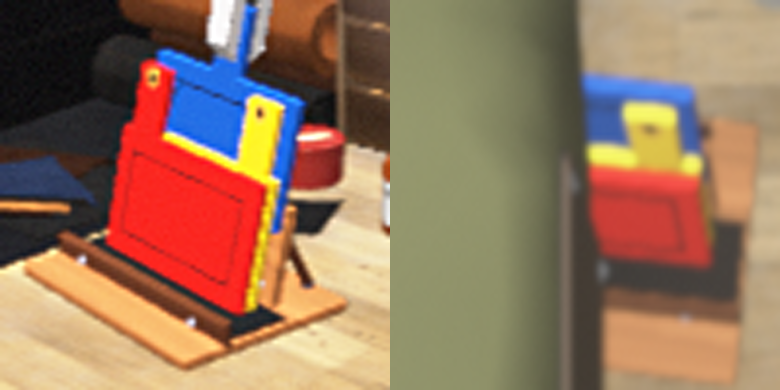

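The left crop shows blue raised about 48 mm with red and yellow still leaning. The right crop agrees. I'll keep drawing.

{"api": "move_arm", "payload": {"plan": [[[0, 0, -0.016], [0, 0, 0], 1], [[0, 0, -0.032], [0, 0, 0], 1], [[0, 0, -0.05], [0, 0, 0], 1], [[0, 0, -0.075], [0, 0, 0], 1], [[0, 0, -0.105], [0, 0, 0], 1]]}}

```text
time: 5.32
tool_pos: [544.7, 75.6, 253.4]
tcp_rot: [0.742, 0.658, -0.085, -0.098]
wrist_force: [-0.4, 0.4, -1.5]
width: 8.0
grip_force: 25.0
```

```bash
python3 - <<'E'
from h import *
a=save('scene','s3.png')[100:220,220:340];b=save('top','t3.png')
cv2.imwrite('pics/c3.png',cv2.resize(a,(480,480),interpolation=cv2.INTER_CUBIC)[:,:,::-1])
E
python3 go.py 420 -286 60 -.184 -5 0 160
```

```text
shift [-0.3765, -0.0342, 0.0485] turn [0.0042, 0.0084, 0.0403] tgt [ 456.  -292.7  215.8] tcp [545.8  75.6 255.4] t 5.42 w 7.9 F [ 0.1 -0.1 -1.6] 24.99607801437378
```

View pics/c3.png

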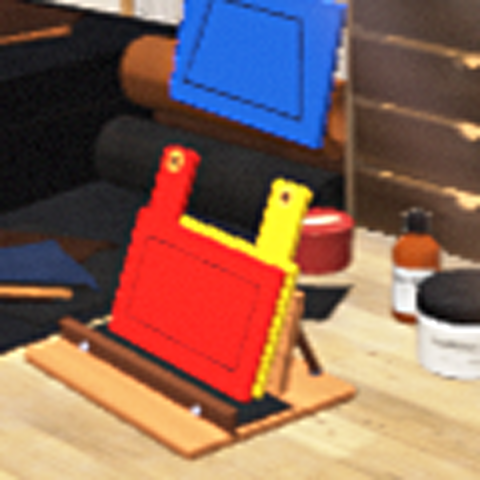

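The scene crop shows blue fully out above the neighbours, and red and yellow are leaning in the rack. Next I'll carry it to a hover over the stand.

```bash
python3 go.py 434.9 -289.3 13 -.187 -4 -1 245
```

```text
shift [-0.3805, -0.0062, 0.0051] turn [0.0042, 0.0089, 0.0422] tgt [ 493.2 -301.4  250.7] tcp [545.8  75.6 255.4] t 5.42 w 7.9 F [ 0.1 -0.1 -1.6] 24.99607801437378
```

{"api": "move_arm", "payload": {"plan": [[[-0.04, -0.001, 0], [0.004, 0.009, 0.042], 1], [[-0.09, -0.001, 0], [0.004, 0.009, 0.042], 1], [[-0.15, -0.002, 0], [0.004, 0.009, 0.042], 1], [[-0.21, -0.003, 0.002], [0.004, 0.009, 0.042], 1], [[-0.27, -0.005, 0.003], [0.004, 0.009, 0.042], 1]]}}

```text
time: 6.05
tool_pos: [505.9, -193.6, 249.1]
tcp_rot: [0.763, 0.632, -0.086, -0.102]
wrist_force: [0.2, 0.5, -0.1]
width: 7.8
grip_force: 25.0
```

```bash
python3 go.py 434.9 -289.3 13 -.187 -4 -1 200
```

```text
shift [-0.1082, 0.0072, 0.0417] turn [-0.0039, 0.0009, 0.0002] tgt [ 481.8 -299.2  207.2] tcp [ 505.9 -193.6  249.1] t 6.05 w 7.8 F [ 0.2  0.5 -0.1] 24.9971142411232
```

{"api": "move_arm", "payload": {"plan": [[[-0.055, 0.004, 0.01], [-0.004, 0.001, 0], 1], [[-0.095, 0.006, 0.025], [-0.004, 0.001, 0], 1], [[-0.108, 0.007, 0.04], [-0.004, 0.001, 0], 1], [[-0.108, 0.007, 0.04], [-0.004, 0.001, 0], 1], [[-0.108, 0.007, 0.04], [-0.004, 0.001, 0], 1]]}}

```text
time: 6.68
tool_pos: [483.3, -296.1, 209.9]
tcp_rot: [0.763, 0.633, -0.083, -0.1]
wrist_force: [0.5, -0.1, -0.6]
width: 7.6
grip_force: 25.0
```

```bash
python3 - <<'E'
from h import *
ctrl.read_camera('scene')
c=ctrl.calibration('wrist');im=save('wrist','w3.png');c2=ctrl.calibration('wrist')
json.dump({k:np.array(v).tolist() for k,v in c.items()},open('w3.json','w'))
print(np.abs(np.array(c['world_to_cam'])-c2['world_to_cam']).max())
E
python3 go.py 434.9 -289.3 13 -.187 -4 -1 200
```

```text
0.10470194521150233
shift [-0.0032, -0.0002, 0.003] turn [0.0008, 0.0004, 0.001] tgt [ 481.8 -299.2  207.2] tcp [ 483.3 -296.2  210.1] t 6.78 w 7.6 F [ 0.3 -0.1  0.2] 24.996095895767212
```

View pics/w3.png

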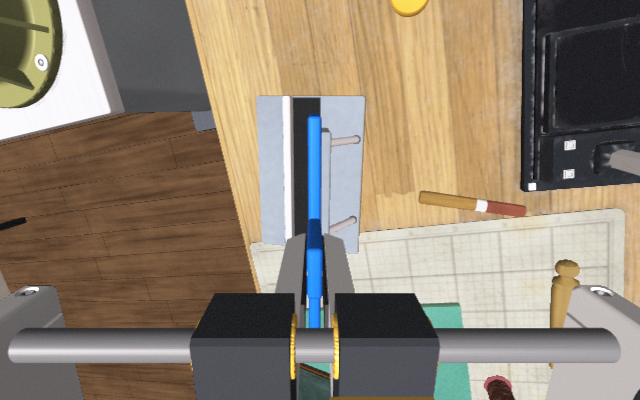

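The wrist view from the hover shows the stand square to the board. The base spans columns 257-365 from row 97, the lip is at 283-291, the tray at 292-322, and the blue edge is at about 315. I'll measure the edges numerically.

```bash
python3 - <<'E'
from h import *
im=cv2.imread('pics/w3.png');g=cv2.cvtColor(im,cv2.COLOR_BGR2GRAY).astype(int);hsv=cv2.cvtColor(im,cv2.COLOR_BGR2HSV)
for v in(100,104,108,112,150,190,225):
    print(v,'g',' '.join(f'{x}' for x in g[v,250:372]))
for u in(265,275,287,300,307,350):print('col',u,g[88:106,u],g[232:262,u])
print(hsv[105,250:264,:2].tolist())
E
```

```text
100 g 182 190 194 200 197 184 188 191 192 188 193 192 191 192 193 190 188 193 193 193 193 195 194 196 194 192 195 194 192 190 197 194 221 249 252 253 252 251 246 225 145 131 112 66 45 47 48 45 48 48 49 41 48 50 46 46 49 43 53 53 48 49 43 49 48 52 44 50 49 58 128 198 199 200 202 201 200 202 200 201 201 202 200 199 203 199 198 203 202 203 201 201 203 204 204 202 202 202 203 199 200 201 198 201 201 205 200 202 204 201 201 204 202 202 185 128 137 155 160 166 172 177
104 g 182 184 191 199 197 192 183 190 190 194 195 196 191 192 190 192 193 192 191 192 193 192 194 195 196 194 195 193 188 192 191 192 219 248 252 252 253 252 247 228 150 132 113 61 46 49 50 48 48 48 46 49 47 49 47 45 48 45 48 48 44 49 47 46 43 50 49 46 46 56 129 197 198 198 201 202 202 203 204 204 202 203 203 204 205 202 202 203 200 203 203 205 206 202 203 202 204 202 201 200 200 200 200 200 199 199 202 203 204 205 201 203 205 201 182 133 163 159 160 167 172 177
108 g 192 183 187 193 197 194 188 195 193 195 194 195 194 194 194 193 198 198 199 195 196 195 195 196 194 193 193 190 190 189 190 188 221 251 252 252 252 252 247 231 
[... 2870 characters left out ...]
  46  46  46  50] [ 53  49  96 124 126 124 124 124 123 125 125 125 124 123 126 125 124 124
 126 124 124 125 124 128 125 125 124 125 125 122]
col 307 [162 159 161 160 162 164 163 143 187 130  61  47  43  50  48  45  45  47] [ 57  62  64  57  53  51  60  58  57  53  62  62  61  63  62  68  70  80
  93 104 113 112 114 109 111 111 109 111 108 110]
col 350 [182 185 184 181 184 182 181 155 193 200 200 200 200 200 199 201 200 200] [199 201 200 202 200 202 201 202 201 202 200 200 201 200 196 201 201 200
 204 202 203 195 222 227 225 225 222 223 226 225]
[[17, 103], [18, 106], [18, 99], [18, 97], [19, 99], [17, 87], [17, 19], [106, 30], [110, 28], [107, 31], [105, 30], [108, 31], [111, 25], [109, 30]]
```

```bash
cat > fit3.py <<'E'
from h import *
from scipy.optimize import least_squares
c=json.load(open('w3.json'))
# (x key, z key, row, u)
def rs(p,full=False):
    X,Y,a,h,xl=p
    S=lambda P:proj(c,R.from_euler('z',a).apply(P)+[X,Y,0])
    def uat(x,z,v):
        q=S([(x,95,z),(x,-95,z)]);return np.interp(v,q[:,1],q[:,0]) if q[0,1]<q[1,1] else np.interp(v,q[::-1,1],q[::-1,0])
    def vat(y,z,u):
        q=S([(-65,y,z),(65,y,z)]);return np.interp(u,q[:,0],q[:,1])
    r=[]
    for v,u in((100,281.9),(150,282.9),(190,283.8),(225,284.6)):r.append(uat(xl-9,24,v)-u)
    for v,u in((100,289.7),(150,290.2),(190,290.9),(225,291.4)):r.append(uat(xl,24,v)-u)
    for v,u in((100,292.8),(150,293.1),(190,293.6),(225,294)):r.append(uat(xl,12,v)-u)
    for v,u in((100,319.9),(112,319.9),(225,320.6)):r.append(uat(20,12,v)-u)
    for v,u in((100,364.5),(150,362.2),(190,360.2),(225,358.3)):r.append(uat(65,h,v)-u)
    for u,v in((265,95.3),(275,95.3),(350,95.3)):r.append(vat(95,h,u)-v)
    for u,v in((265,243),(275,244.2),(350,253.6)):r.append(vat(-95,h,u)-v)
    return np.array(r)
r=least_squares(rs,[420,-286,-.187,8,-12],loss='soft_l1',f_scale=.5);print(r.x.round(3),rs(r.x).round(1).tolist())
X,Y,a=r.x[:3];o=R.from_euler('z',a).apply([16,0,13])+[X,Y,0];print('seat',o.round(1),a)
# blue edge in the image: predicted, given TCP-fixed grasp
E
python3 fit3.py
```

```text
[ 4.21867e+02 -2.86980e+02 -1.92000e-01  6.60900e+00 -1.53940e+01] [-0.0, -0.0, -0.1, -0.2, -0.2, -0.0, -0.2, -0.2, 0.1, 0.4, 0.3, 0.3, 3.1, 2.9, 0.7, -0.6, -0.6, -0.5, -0.3, 0.1, 0.1, 0.1, 0.0, -0.0, -0.5]
seat [ 437.6 -290.    13. ] -0.19217586385812432
```

```bash
cat > fit4.py <<'E'
import re
s=open('fit3.py').read()
s=s.replace("uat(65,h,v)","uat(65,0,v)").replace("X,Y,a,h,xl=p","X,Y,a,h=p;xl=-12").replace("8,-12]","8]").replace("vat(95,h,u)","vat(95,0,u)")
s=s.replace("    for u,v in((265,95","    r.append(uat(-65,h,104)-255.5)\n    for u,v in((265,95")
exec(s)
T=np.array(c['world_to_cam']);print('cam',(-T[:3,:3].T@T[:3,3]).round())
E
python3 fit4.py; python3 - <<'E'
# blue board upper edge seen in w3 vs prediction
from h import *
from go import target
import scipy
im=cv2.imread('pics/w3.png');hsv=cv2.cvtColor(im,cv2.COLOR_BGR2HSV);m=cv2.inRange(hsv,(98,120,60),(122,255,255));m[:,:300]=0;m[:,335:]=0
for v in(112,114,115,116,117,118,120,130,160,200):
    u=np.flatnonzero(m[v]);print(v,u.min() if len(u) else'',u.max() if len(u) else '')
c=json.load(open('w3.json'))
t,Rt=target([0,0,0,-.187],[0,0,0]);M=Rt.as_matrix();bx,by,bz=M[:,1],M[:,0],-M[:,2]
tcp=np.array([483.3,-296.1,210])
for z in(0,85):
  print(z,proj(c,[tcp+bx*x+by*75+bz*(z-94.6) for x in(-4,4)]).round(1).tolist())
E
```

```text
[ 4.18892e+02 -2.86253e+02 -1.91000e-01  6.66200e+00] [0.2, 0.2, 0.1, 0.1, 0.0, 0.2, 0.1, 0.1, 0.3, 0.6, 0.6, 0.6, 0.4, 0.2, -1.7, -2.7, -2.6, -2.4, -2.1, -2.8, 0.2, 0.2, 0.1, -0.0, -0.1, -0.7]
seat [ 434.6 -289.3   13. ] -0.19145847755233164
cam [ 545. -225.  384.]
112  
114 310 318
115 309 319
116 309 319
117 308 320
118 307 320
120 307 320
130 307 321
160 307 320
200 308 320
0 [[308.0, 113.7], [317.8, 113.7]]
85 [[305.5, 117.2], [319.7, 117.2]]
```

```bash
python3 go.py 434.6 -289.3 13 -.191 -5.6 0 120
```

```text
shift [-0.0023, -0.0022, 0.0831] turn [0.0008, 0.001, 0.0034] tgt [ 459.8 -294.2  130.4] tcp [ 483.3 -296.2  210.1] t 6.78 w 7.6 F [ 0.3 -0.1  0.2] 24.996095895767212
```

{"api": "move_arm", "payload": {"plan": [[[-0.0023, -0.0022, 0.02], [0.001, 0.001, 0.0034], 1], [[-0.0023, -0.0022, 0.045], [0.001, 0.001, 0.0034], 1], [[-0.0023, -0.0022, 0.07], [0.001, 0.001, 0.0034], 1], [[-0.0023, -0.0022, 0.083], [0.001, 0.001, 0.0034], 1], [[-0.0023, -0.0022, 0.083], [0.001, 0.001, 0.0034], 1]]}}

```text
time: 7.4
tool_pos: [459.1, -294.7, 129.7]
tcp_rot: [0.765, 0.631, -0.083, -0.102]
wrist_force: [0.3, -0.8, -1.6]
width: 8.0
grip_force: 25.0
```

```bash
python3 - <<'E'
from h import *
ctrl.read_camera('top');save('scene','s4.png');save('top','t4.png')
c=ctrl.calibration('wrist');im=save('wrist','w4.png')
json.dump({k:np.array(v).tolist() for k,v in c.items()},open('w4.json','w'))
E
python3 go.py 434.6 -289.3 13 -.191 -5.6 0 120;python3 go.py 434.6 -289.3 13 -.191 -4.6 0 97
```

```text
shift [0.0011, 0.0001, 0.0003] turn [-0.0, -0.0, -0.0008] tgt [ 459.8 -294.2  130.4] tcp [ 459.6 -295.3  130.6] t 7.6 w 7.9 F [ 0.2 -0.  -0.8] 24.996032416820526
shift [0.0011, 0.0011, 0.0233] turn [-0.0, -0.0, -0.0008] tgt [ 454.9 -293.2  107.9] tcp [ 459.6 -295.3  130.6] t 7.6 w 7.9 F [ 0.2 -0.  -0.8] 24.996032416820526
```

{"api": "move_arm", "payload": {"plan": [[[0.001, 0.001, 0.01], [0, 0, 0], 1], [[0.001, 0.001, 0.018], [0, 0, 0], 1], [[0.001, 0.001, 0.023], [0, 0, 0], 1], [[0.001, 0.001, 0.023], [0, 0, 0], 1]]}}

```text
time: 8.1
tool_pos: [454.0, -293.0, 106.7]
tcp_rot: [0.765, 0.63, -0.083, -0.102]
wrist_force: [1.2, 0.3, -0.9]
width: 7.6
grip_force: 25.0
```

```bash
python3 go.py 434.6 -289.3 13 -.191 -4.6 0 94.6
```

```text
shift [-0.0, 0.0006, 0.0011] turn [-0.0015, -0.0007, -0.0009] tgt [ 454.3 -293.1  105.6] tcp [ 454.  -293.   106.7] t 8.1 w 7.6 F [ 1.2  0.3 -0.9] 24.996081590652466
```

{"api": "move_arm", "payload": {"plan": [[[0, 0.0015, 0], [0, 0, 0], 1], [[0, 0.003, 0], [0, 0, 0], 1], [[0, 0.003, 0], [0, 0, 0], 1]]}}

```text
time: 8.48
tool_pos: [457.3, -293.7, 106.5]
tcp_rot: [0.765, 0.63, -0.083, -0.101]
wrist_force: [0.3, -0.0, -0.9]
width: 7.7
grip_force: 25.0
```

```bash
python3 go.py 434.6 -289.3 13 -.191 -.6 0 94.6
```

```text
shift [0.0, 0.0013, 0.0017] turn [-0.0009, -0.0004, -0.0008] tgt [ 458.1 -293.8  104.5] tcp [ 457.3 -293.7  106.5] t 8.47 w 7.7 F [ 0.3 -0.  -0.9] 24.99585270881653
```

{"api": "move_arm", "payload": {"plan": [[[0, 0.001, 0], [0, 0, 0], 1], [[0, 0.002, 0], [0, 0, 0], 1], [[0, 0.002, 0], [0, 0, 0], 1]]}}

```text
time: 8.85
tool_pos: [457.9, -293.8, 106.3]
tcp_rot: [0.765, 0.63, -0.084, -0.103]
wrist_force: [-8.2, 4.3, 7.7]
width: 8.2
grip_force: 25.0
```

```bash
python3 go.py 434.6 -289.3 13 -.191 -.6 0 94.6
```

```text
shift [0.0, 0.0007, 0.0017] turn [-0.0032, -0.0007, -0.001] tgt [ 458.1 -293.8  104.5] tcp [ 457.9 -293.8  106.3] t 8.85 w 8.2 F [-8.2  4.3  7.7] 24.996679723262787
```

{"api": "move_arm", "payload": {"plan": [[[0, -0.001, 0], [0, 0, 0], 1], [[0, -0.001, 0], [0, 0, 0], 1]]}}

```text
time: 9.1
tool_pos: [457.6, -293.8, 106.4]
tcp_rot: [0.765, 0.63, -0.084, -0.102]
wrist_force: [-6.1, 2.3, 3.9]
width: 8.3
grip_force: 25.0
```

```bash
python3 go.py 434.6 -289.3 13 -.191 -.6 0 94.6
```

```text
shift [0.0, 0.001, 0.0017] turn [-0.0018, -0.0006, -0.001] tgt [ 458.1 -293.8  104.5] tcp [ 457.6 -293.8  106.4] t 9.1 w 8.3 F [-6.1  2.3  3.9] 24.987013936042786
```

{"api": "move_arm", "payload": {"plan": [[[0, -0.0005, 0.001], [0, 0, 0], 1], [[0, -0.0005, 0.001], [0, 0, 0], 1]]}}

```text
time: 9.35
tool_pos: [457.2, -293.8, 105.4]
tcp_rot: [0.765, 0.63, -0.083, -0.102]
wrist_force: [-4.8, 1.5, 3.2]
width: 8.0
grip_force: 25.0
```

```bash
python3 go.py 434.6 -289.3 13 -.191 -.6 0 94.6
```

```text
shift [0.0001, 0.001, 0.0006] turn [-0.0011, -0.0004, -0.0009] tgt [ 458.1 -293.8  104.5] tcp [ 457.2 -293.8  105.4] t 9.35 w 8.0 F [-4.8  1.5  3.2] 24.98837560415268
```

{"api": "move_arm", "payload": {"plan": [[[0, 0, 0.001], [0, 0, 0], 1], [[0, 0, 0.0015], [0, 0, 0], 1], [[0, 0, 0.0015], [0, 0, 0], 1]]}}

```text
time: 9.72
tool_pos: [457.0, -293.8, 104.5]
tcp_rot: [0.765, 0.63, -0.083, -0.101]
wrist_force: [-5.5, 1.6, 9.3]
width: 8.1
grip_force: 25.0
```

```bash
python3 go.py 434.6 -289.3 13 -.191 -.6 0 94.6
```

```text
shift [0.0001, 0.001, -0.0003] turn [-0.0008, -0.0003, -0.001] tgt [ 458.1 -293.8  104.5] tcp [ 457.  -293.8  104.5] t 9.72 w 8.1 F [-5.5  1.6  9.3] 24.991360902786255
```

{"api": "move_arm", "payload": {"plan": [[[0, 0, 0], [0, 0, 0], 0.75], [[0, 0, 0], [0, 0, 0], 0.5], [[0, 0, 0], [0, 0, 0], 0.3], [[0, 0, 0], [0, 0, 0], 0.3], [[0, 0, 0], [0, 0, 0], 0.3]]}}

```text
time: 10.35
tool_pos: [457.0, -293.7, 103.8]
tcp_rot: [0.765, 0.63, -0.083, -0.101]
wrist_force: [0.4, 0.8, -0.4]
width: 32.9
grip_force: 0.0
```

```bash
python3 go.py 434.6 -289.3 13 -.191 -.6 0 94.6
```

```text
shift [0.0, 0.0009, -0.001] turn [-0.001, -0.0005, -0.0009] tgt [ 458.1 -293.8  104.5] tcp [ 457.  -293.7  103.8] t 10.35 w 32.9 F [ 0.4  0.8 -0.4] 0.0
```

Released with no residual force. Next I'll retreat along the tool axis.

{"api": "move_arm", "payload": {"plan": [[[0, 0, -0.02], [0, 0, 0], 0.3], [[0, 0, -0.05], [0, 0, 0], 0.3], [[0, 0, -0.1], [0, 0, 0], 0.3], [[0, 0, -0.14], [0, 0, 0], 0.3], [[0, 0, -0.14], [0, 0, 0], 0.3]]}}

```text
time: 10.98
tool_pos: [493.8, -301.1, 241.7]
tcp_rot: [0.765, 0.631, -0.083, -0.099]
wrist_force: [-0.7, -0.2, 0.6]
width: 32.9
grip_force: 0.0
```

```bash
python3 - <<'E'
from h import *
from scipy.optimize import least_squares
ctrl.read_camera('scene');ctrl.read_camera('scene')
c=ctrl.calibration('wrist');im=save('wrist','w5.png')[:,:,::-1]
st=save('top','t5.png');ss=save('scene','s5.png')
def blue(im):
    return cv2.inRange(cv2.cvtColor(np.ascontiguousarray(im),cv2.COLOR_BGR2HSV),(103,130,60),(122,255,255))
m=blue(im);m[:,:280]=0;m[:,350:]=0
o=np.array([434.6,-289.3,13])
def P(dx=0,yaw=-.191,l=15):
    Rb=(R.from_euler('z',yaw)*R.from_euler('y',np.deg2rad(l))).as_matrix()
    return np.array([o+Rb@np.array(q,float) for q in[(-4,75,85),(4,75,85),(-4,-75,85),(4,-75,85),(-4,14,130),(4,14,130),(-4,-14,130),(4,-14,130),(-4,75,0),(-4,-75,0)]])
print('pred wrist',proj(c,P()).round(1).tolist())
r=np.flatnonzero(m.any(1));print('rows',r.min(),r.max())
for v in list(range(r.min(),r.max()+1,10)):
    u=np.flatnonzero(m[v]);print(v,(int(u.min()),int(u.max())) if len(u) else'',end=' ')
for n,i in(('top',st),('scene',ss)):
    cc=ctrl.calibration(n);k=proj(cc,P());mm=blue(i[:,:,::-1]);lo=(k.min(0)-12).astype(int);hi=(k.max(0)+12).astype(int)
    sub=mm[lo[1]:hi[1],lo[0]:hi[0]];ys,xs=np.nonzero(sub)
    print('\n',n,'pred',k.min(0).round(1),k.max(0).round(1),'seen',(xs.min()+lo[0],ys.min()+lo[1],xs.max()+lo[0],ys.max()+lo[1]) if len(xs) else None,ctrl.recognise(n,'board_blue')[:1],
     [ctrl.recognise(n,t)[:1] for t in('board_red','board_yellow')])
E
python3 go.py 434.6 -289.3 13 -.191 -.6 0 234.6
```

```text
pred wrist [[310.6, 112.6], [318.9, 112.6], [311.2, 254.1], [318.5, 254.1], [310.3, 184.6], [319.3, 184.6], [310.4, 214.5], [319.2, 214.4], [311.5, 111.3], [311.9, 226.7]]
rows 111 252
111 (312, 316) 121 (310, 317) 131 (310, 317) 141 (310, 317) 151 (310, 317) 161 (310, 317) 171 (310, 317) 181 (310, 317) 191 (311, 318) 201 (311, 318) 211 (310, 318) 221 (310, 317) 231 (310, 317) 241 (311, 317) 251 (311, 316) 
 top pred [368.4 172.3] [445.5 208.7] seen None [] [[{'rect': [195.8, 155.9, 265.9, 199.7], 'confidence': 0.7}], [{'rect': [211.1, 154.6, 265.6, 175.0], 'confidence': 0.55}]]

 scene pred [354.7 184.1] [426.8 267.5] seen (np.int64(354), np.int64(185), np.int64(423), np.int64(266)) [{'rect': [352.4, 185.5, 426.8, 269.1], 'confidence': 0.96}] [[{'rect': [245.3, 140.6, 294.7, 200.4], 'confidence': 0.56}], [{'rect': [279.7, 146.1, 301.9, 178.8], 'confidence': 0.85}]]
shift [0.0001, 0.0007, -0.0012] turn [-0.0012, -0.0006, -0.0009] tgt [ 493.6 -300.7  239.8] tcp [ 492.6 -300.6  238.8] t 11.53 w 32.9 F [ 0.8 -0.3 -0.6] 0.0
```

```bash
python3 - <<'E'
from h import *
c=ctrl.calibration('wrist');im=save('wrist','w6.png');g=cv2.cvtColor(im,cv2.COLOR_RGB2GRAY).astype(int)
S=lambda P:proj(c,R.from_euler('z',-.191).apply(P)+[418.9,-286.25,0]).round(1).tolist()
print('far z0',S([(-40,95,0),(40,95,0)]),'near z6.7',S([(-40,-95,6.7),(40,-95,6.7)]),'plate top',S([(20+63*.268,60,75),(20+63*.268,-60,75)]))
for x,y,z in((-40,95,0),(40,95,0),(-40,-95,6.7),(40,-95,6.7)):
    u,v=np.round(S([(x,y,z)])[0]).astype(int);print(u,v,g[v-7:v+8,u])
u,v=np.round(S([(20+63*.268,60,75)])[0]).astype(int);print('plate',u,v,g[v-8:v+8,u+3]);u,v=np.round(S([(20+63*.268,-60,75)])[0]).astype(int);print(u,v,g[v-8:v+8,u+3])
E
```

```text
far z0 [[275.2, 94.8], [336.3, 94.1]] near z6.7 [[278.0, 234.5], [332.9, 240.2]] plate top [[318.6, 127.0], [318.4, 234.3]]
275 95 [209 209 210 206 207 207 209 179 193 197 199 198 201 200 199]
336 94 [181 184 184 187 186 190 186 152 208 207 207 209 205 205 206]
278 234 [200 199 198 200 200 200 199 163 130 126 127 127 128 128 129]
333 240 [198 202 202 202 201 202 202 201 216 219 223 222 226 228 226]
plate 319 127 [200 200 199 199 201 155 103  97  92 203 200 201 197 200 202 201]
318 234 [205 205 205 205 201 201 202 197 197 199 201 201 203 201 226 227]
```

```bash
python3 -c "
from plant import ctrl
print(ctrl.finish_job())"
```

```text
the job is handed in; nothing more can be done
None
```

The blue board was drawn out along its lean and released in the grey stand, foot in the tray and leaning on the back plate, centred to within about 1.5 mm by the last images; red and yellow are still in the rack, and I handed the job in at about 12 s (no verdict was returned).

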